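Refit the brake spring of a lacquer turning stand

TASK

Take the tension spring from its wooden saddle and refit it on the turning stand: first hook its bent leg into the hole of the anchor block, then stretch the spring and drop its eye over the post on the brake lever. If the leg rides up under tension, press it home: at the end leg and eye must both be fully down, so that the spring holds the brake lever against the wheel, and leave the cup and spatula beside the saddle and the tin on the stand's board where they are.

Things in the scene. Friction and masses are not known exactly. Their poses are not given: they have to be found in the camera images.
- spring: Steel tension spring, 167 mm overall, 0.17 kg, level in the saddle. Origin: on its axis, top of the bent leg; x along the axis to the eye, z up. From the origin: leg, 6 mm round, straight down 30 mm; end block x 22 to 47 mm; coil x 47 to 107 (16 mm wide); second end block x 107 to 135; eye centre x 153. Blocks: 14 mm wide, 18 tall, centred on the axis; grip either from above across 14 mm.
- hook_tip (a point): Lower end of the spring's bent leg, 30 mm below the spring's axis. Under tension the leg rubs in the hole and can stay part way up, the spring leaning, when only the eye is lowered; about 5 to 20 N down on the end block beside the leg sends it home.
- eye (a point): Centre of the eye: a flat level ring of 6 mm wire, opening 15 mm, outside 28 mm, underside 3 mm below this point. 153 mm from the leg's axis while the spring is shut. The spring stays shut and straight up to 2 N, then stretches by 5 mm per further N, at most 80 mm; it does not bend sideways.
- eye_block (a point): Centre of the end block next to the eye (28 mm long, 14 mm wide, 18 mm tall), 32 mm from the eye centre towards the leg; axes as the spring.
- saddle: Fixed wooden block carrying the middle of the coil in a 20 mm wide channel along its x (36 mm long; channel floor 45 mm, walls 59 mm above the table, so the spring's axis lies at 54 mm). End blocks, leg and eye stand free beyond it. Origin under its centre on the table.
- stand: Fixed turning stand: plywood board 270 x 290 mm, 18 mm thick, with a steel anchor block, a flat wheel of 130 mm diameter with an upturned black bowl (top 88 mm above the table) and the steel brake lever. Origin on the table midway between hole and post (brake on); x from hole to post, y to the wheel, whose axis is at x 0, y 140 mm.
- hole (a point): Centre of the mouth of the upright round hole, 10 mm wide, 30 mm deep, in the anchor block's top face, 48 mm above the table (face 40 x 44 mm, ending 15 mm from the hole on the post's side). Axes as the stand. With the leg fully down the spring's axis is 3 mm above this point.
- post (a point): Foot of the upright post, on the lever's flat top 48 mm above the table. Post 10 mm in diameter, 12 mm tall, chamfered. It stands 178 mm from the hole with the brake on, about 210 mm fully off. Lever bar 18 mm wide, 10 mm thick, running from the post towards the stand's +y.
- brake (a joint): Brake lever, upright hinge 200 mm from the post on the stand's +y side. 0: shoe against the wheel, at its stop; grows to 0.16 rad as the post swings away from the hole. About 0.6 N at the post moves it; it is damped, and a fitted spring pulls it to 0 in about a second.
- cup: Bystander: black cup, 85 mm tall, standing beside the saddle; origin under its centre.
- spatula: Bystander: spatula lying beside the saddle.
- tin: Bystander: small tin, 52 mm across, 60 mm tall, standing on the stand's board; origin under its centre.
Things that resemble listed ones, but are neither listed nor needed, are in the scene too. What is shaped like the spring but purple or yellow is not meant.

How it is judged:
By the outcome, as a careful person would: the job done as asked, in the order asked, and still so for the second after the job is handed in, with the robot touching nothing.
It also fails if it takes over 58 s, if anything falls off the work surface, if the arm or the gripper's body presses on something with over 40 N, if the wrist force passes 120 N, or if a joint passes its speed limit or range.

ROBOT

A 6-joint arm with a two-finger parallel gripper is mounted at the origin on the work surface. World frame = base frame: x ahead of the robot, y to its left, z up, the work surface at z = 0. Lengths are in m, angles in rad, forces in N, time in s.
With the tool pointing down it reaches from about 0.4 to 0.825 m from the base axis. Payload 7 kg.
Tool frame: the origin (TCP) lies at the centre of the arm's flange, where the gripper is bolted on; the fingertips stand 178 mm ahead of it and the grasp point (between the pads) lies 159 mm ahead of it (arm.tip_reach is the distance from the TCP to the fingertips, in m); z points along the fingers, y is the direction in which the jaws open and shut (so a half turn about z gives the same grasp; the last joint's range is limited). The gripper opens to 88 mm and grips with 3 to 60 N. Pads are 19 mm wide; open, the fingers measure 130 mm over their backs; the gripper's body (78 mm by 193 mm) begins 47 mm behind the grasp point.
Start: joints at [1.493, 0.359, 0.012, 0, -1.224, -0.288], TCP at [0.241, 0.63, 0.405] pointing down, gripper open.
Joint ranges: [-3.07, 3.07], [-1.43, 2.12], [-1.02, 1.25], [-3.03, 1.67], [-3.05, -0], [-3.03, 3.03]. Speed limits (rad/s): [2.39, 2.39, 3.01, 3.14, 3.14, 3.14].

INTERFACE

Orientations are given as [roll, pitch, yaw] about the fixed x, y, z axes, in that order (R = Rz(yaw) Ry(pitch) Rx(roll)).
In Python, from station import arm gives the robot as it stands.
- The arm moves only by the shell command python3 -m inch 'ROWS' [OPENING] [FORCE]. ROWS is JSON, a list that holds one entry, the list of rows, each a list of 6 numbers: the shift along the world's x, y, z in units of 200 mm (1.0 is 200 mm), then the turn, a rotation vector about the world's x, y, z in units of 180 degrees (1.0 is 180 degrees). A call has 1 to 8 rows; each row is the pose to reach, as a shift and turn from the pose commanded when the call began, turning the shorter way round; what a row does not reach only later rows make up. A row lasts 1/8 s, in which the tool goes at most 62.5 mm and 10.7 degrees, less where a joint would pass 70% of its speed; a pose out of reach is approached as far as the arm can. A call with a number of a shift or a turn outside -1 to 1 is refused whole. A call with a gripper value outside its range is refused whole. OPENING is the finger opening in mm, from 0 to 87.6, set as the call begins (- or left out, the last holds). The fingers move at their own pace and stop on an object; FORCE is the grip in N (left out, the last holds). Time passes only in rows, so rows that repeat a pose let the fingers close. It gives the time, the measured TCP pose, the force and the opening at its end, in the units of the state.
- arm.get_state(): the state, without advancing time (a new reading comes with each control period).
- arm.grab_frame(name): name is "scene" or "side" or "wrist"; returns the picture (420x560x3 uint8, blue, green, red); there is no depth.
- arm.camera_params(name): a dict with "vertical_fov" (degrees; the focal length in pixels is half the picture's height over the tangent of half this angle, whatever the lens; pixels are square), "cx", "cy" (the principal point, pixels), "pose" (4x4, takes a point from camera to world coordinates). Camera axes: x right, y down, z forward; pixel columns grow to the right and rows downward; lengths in m; the calibration is good to about 2 mm. The wrist camera is an equidistant fisheye: a pixel r from the principal point sees the ray r / f radians off the axis. A picture is of the moment at which its call begins: read the wrist's pose just before it. camera_params takes no time and is no camera call; for the wrist camera it gives the pose at the moment of the call.
- arm.job_done(): hands the job in, once; it reports no verdict.
Trained networks look in the newest picture that a camera, given by its name, has taken for a name from the list of things; names that differ only in an ending like _2 or _b are one class to them, and where a whole thing is asked for, a point or a joint stands for the part that bears it (a point fixed in the world has none). Each returns a list of dicts, best first, with "score" (0 to 1); they miss things now and then, are a little off and sometimes report something else, mostly with a low value. They report only what shows in the picture. A call takes as long as a camera call. They do not tell look-alikes from the thing itself.
- arm.search_frame(target, camera): "box" ([left, top, right, bottom] in pixels, round what is visible of it).
- arm.regions_of(target, camera): "region" (420x560 bool, what is visible of it) and "box" ([left, top, right, bottom] in pixels, round what is visible of it).
The state is a dict: "t": time; "q": joint angles; "qd": joint speeds; "joint_efforts": joint torques, N m; "eef_pos": TCP position; "ee_rot": TCP orientation; "force": force on the tool from outside, world axes, zero at the start; "moment": the same for the moment, N m; "width": finger opening in m.
Only numpy, scipy, OpenCV 4.12 (cv2) and the standard library are available. Lean on these libraries where they do the work, as an engineer would, in place of code of your own. Each camera call takes 0.05 s, during which the arm holds its last target.

## Working session

There is one attempt and no reset: what is moved stays moved. The work goes in short steps, Python scripts to look and compute and a shell command to move; the robot and the scene stay as the last step left them, time stands still between calls to the robot, and variables do not carry over. Pictures are saved under pics/ and viewed, and the job is handed in when it is done.

```bash
ls; mkdir -p pics; python3 - <<'E'
from station import arm
import cv2,numpy as np
s=arm.get_state();print(s['t'],s['eef_pos'],s['ee_rot'],s['force'],s['width'])
for n in ["scene","side","wrist"]:
    im=arm.grab_frame(n);cv2.imwrite(f"pics/a_{n}.png",im)
    p=arm.camera_params(n);print(n,p['vertical_fov'],p['cx'],p['cy'],np.round(p['pose'],3).tolist())
E
```

```text
pics
0.0 [0.24136065 0.63016677 0.40368421] [ 3.13988856e+00 -1.58876515e-04 -3.65886457e-01] [-1.20917402 -0.05370164  0.33892226] 0.0875629693359613
scene 56.29676159856576 281.4997313102219 209.99649181303766 [[-0.855, 0.407, -0.322, 0.761], [0.519, 0.674, -0.525, 0.529], [0.003, -0.616, -0.788, 0.799], [0.0, 0.0, 0.0, 1.0]]
side 54.96904753434244 282.83604222572166 210.32347650306812 [[0.776, -0.314, 0.546, -0.226], [-0.63, -0.408, 0.661, -0.808], [0.015, -0.857, -0.514, 0.717], [0.0, 0.0, 0.0, 1.0]]
wrist 65.70646984690485 280.90831888748846 208.44443982391005 [[-0.358, -0.893, -0.272, 0.316], [-0.934, 0.343, 0.103, 0.602], [0.001, 0.291, -0.957, 0.385], [0.0, 0.0, 0.0, 1.0]]
```

View pics/a_scene.png

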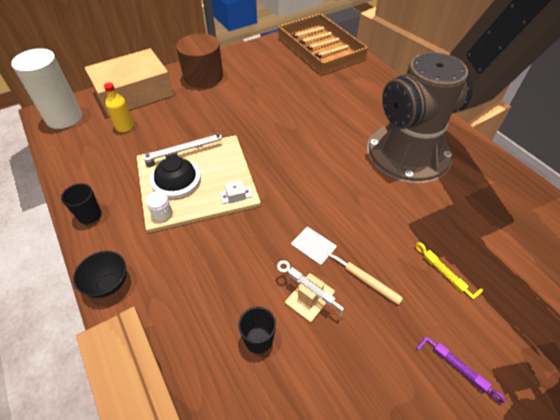

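View pics/a_side.png

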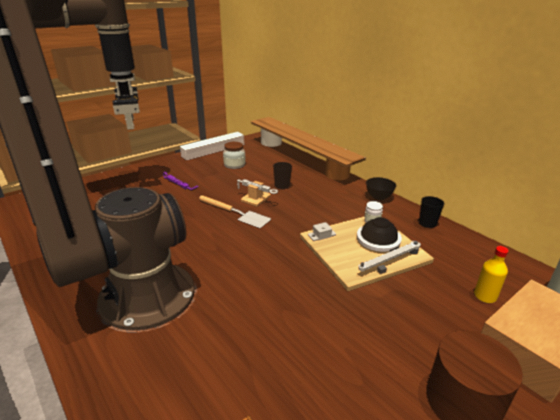

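View pics/a_wrist.png

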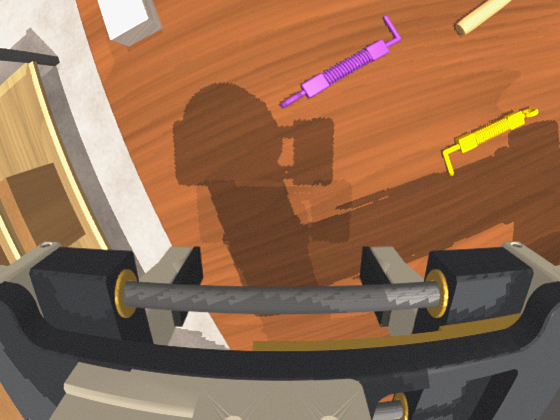

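The scene shows the spring in its saddle at about (312,288), eye at (284,267). The stand is at about (197,180), with the anchor block at (235,192) and the lever at (185,148). Next I'll measure.

```bash
cat > h.py <<'E'
from station import arm
import cv2,numpy as np
def cam(n): 
    p=arm.camera_params(n); f=210/np.tan(np.radians(p['vertical_fov'])/2); return p,f,np.array(p['pose'])
def ray(n,u,v,c=None):
    p,f,T=c or cam(n); x=(u-p['cx']);y=(v-p['cy'])
    if n=='wrist':
        r=np.hypot(x,y);th=r/f;s=np.sin(th)/max(r,1e-9);d=np.array([x*s,y*s,np.cos(th)])
    else: d=np.array([x/f,y/f,1])
    return T[:3,3],T[:3,:3]@d
def onz(n,u,v,z,c=None):
    o,d=ray(n,u,v,c);return o+d*(z-o[2])/d[2]
def proj(n,P,c=None):
    p,f,T=c or cam(n);q=T[:3,:3].T@(np.array(P)-T[:3,3])
    if n=='wrist':
        r=np.hypot(q[0],q[1]);th=np.arctan2(r,q[2]);k=f*th/max(r,1e-9)
    else:k=f/q[2]
    return np.array([p['cx']+k*q[0],p['cy']+k*q[1]])
def tri(a,b):
    o1,d1=a;o2,d2=b;A=np.stack([d1,-d2],1);t=np.linalg.lstsq(A,o2-o1,rcond=None)[0]
    p,q=o1+t[0]*d1,o2+t[1]*d2;return (p+q)/2,np.linalg.norm(p-q)
E
python3 - <<'E'
from h import *
for n in ['scene','side']:
    im=cv2.imread(f'pics/a_{n}.png')
    for k,(a,b,c,d) in {'scene':{'st':(120,120,280,240),'sp':(230,220,420,360)},'side':{'st':(290,190,440,290),'sp':(190,150,300,230)}}[n].items():
        cr=cv2.resize(im[b:d,a:c],None,fx=4.2 if k=='sp' else 5,fy=4.2 if k=='sp' else 5,interpolation=cv2.INTER_CUBIC)[:600,:800];cv2.imwrite(f'pics/b_{n}_{k}.png',cr)
    for t in ['spring','hook_tip','eye','eye_block','saddle','stand','hole','post','cup','tin','spatula']:
        r=arm.search_frame(t,n);print(n,t,[(np.round(x['box']).tolist(),round(x['score'],2)) for x in r[:3]])
print(arm.get_state()['t'])
E
```

```text
scene spring [([417.0, 242.0, 481.0, 299.0], 0.79), ([278.0, 261.0, 346.0, 308.0], 0.69), ([239.0, 306.0, 279.0, 353.0], 0.39)]
scene hook_tip [([418.0, 245.0, 485.0, 298.0], 0.91), ([420.0, 338.0, 502.0, 402.0], 0.62), ([275.0, 263.0, 344.0, 314.0], 0.56)]
scene eye [([417.0, 245.0, 434.0, 265.0], 0.76), ([278.0, 260.0, 301.0, 282.0], 0.72), ([472.0, 376.0, 508.0, 402.0], 0.7)]
scene eye_block [([275.0, 263.0, 301.0, 280.0], 0.69), ([470.0, 375.0, 504.0, 403.0], 0.63), ([414.0, 241.0, 438.0, 264.0], 0.5)]
scene saddle [([283.0, 274.0, 334.0, 320.0], 0.76)]
scene stand []
scene hole [([142.0, 132.0, 262.0, 232.0], 0.9)]
scene post [([142.0, 132.0, 220.0, 160.0], 0.56)]
scene cup [([236.0, 306.0, 278.0, 356.0], 0.73)]
scene tin [([147.0, 193.0, 175.0, 227.0], 0.59), ([237.0, 306.0, 279.0, 355.0], 0.43)]
scene spatula [([294.0, 228.0, 400.0, 301.0], 0.65)]
side spring [([237.0, 179.0, 277.0, 194.0], 0.6), ([165.0, 171.0, 195.0, 192.0], 0.52)]
side hook_tip [([164.0, 175.0, 194.0, 192.0], 0.72), ([238.0, 179.0, 274.0, 193.0], 0.62), ([298.0, 216.0, 434.0, 291.0], 0.62)]
side eye [([262.0, 187.0, 274.0, 192.0], 0.51), ([158.0, 171.0, 174.0, 179.0], 0.36)]
side eye_block [([166.0, 175.0, 173.0, 179.0], 0.47), ([273.0, 161.0, 290.0, 190.0], 0.17)]
side saddle [([241.0, 187.0, 268.0, 204.0], 0.56)]
side stand [([298.0, 216.0, 434.0, 289.0], 0.56)]
side hole [([300.0, 217.0, 435.0, 292.0], 0.67)]
side post [([360.0, 241.0, 421.0, 271.0], 0.77), ([263.0, 188.0, 279.0, 192.0], 0.24)]
side cup [([271.0, 159.0, 291.0, 191.0], 0.91), ([238.0, 180.0, 278.0, 193.0], 0.37)]
side tin [([364.0, 204.0, 382.0, 222.0], 0.67), ([240.0, 183.0, 266.0, 207.0], 0.23)]
side spatula [([201.0, 197.0, 273.0, 227.0], 0.98), ([259.0, 186.0, 275.0, 191.0], 0.26)]
1.25
```

View pics/b_scene_st.png

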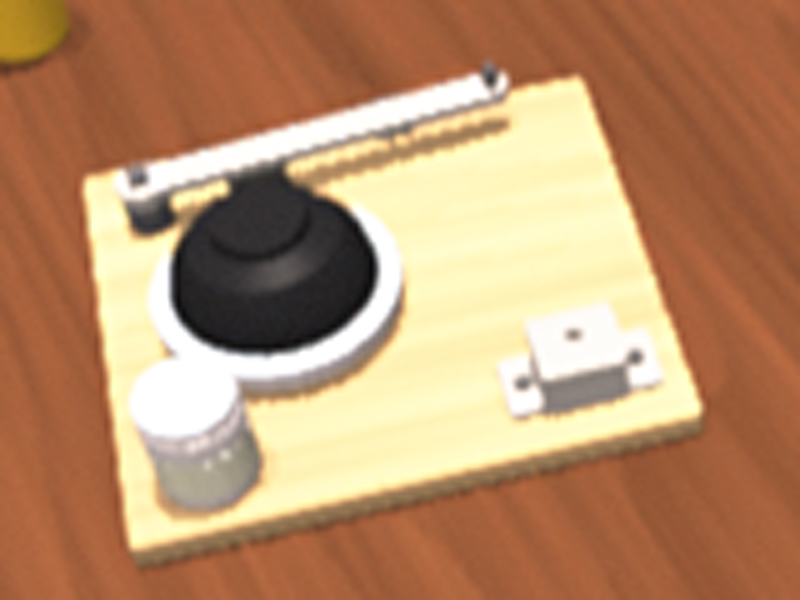

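View pics/b_scene_sp.png

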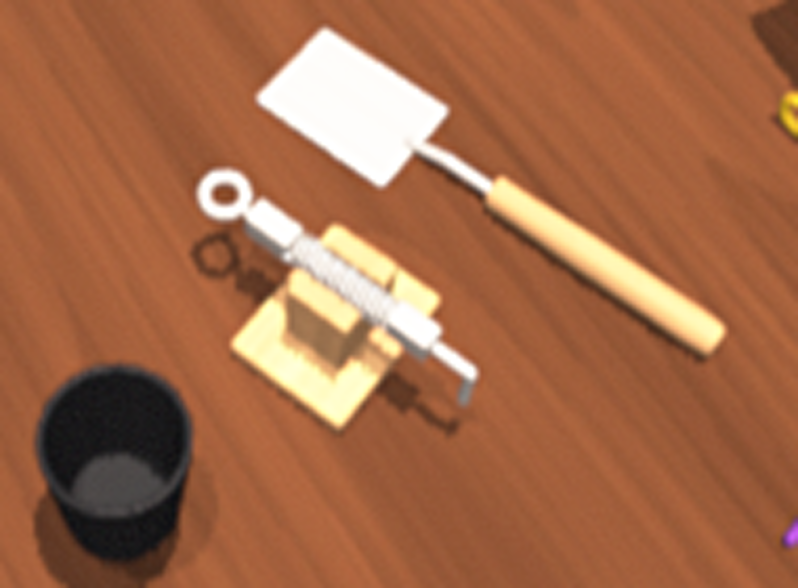

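View pics/b_side_st.png

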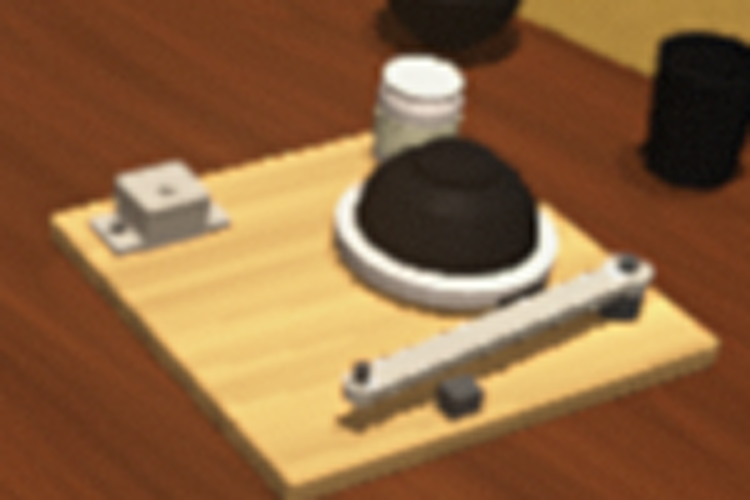

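View pics/b_side_sp.png

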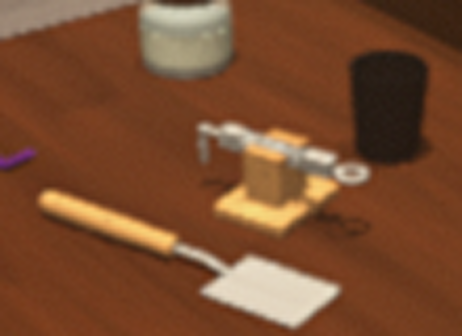

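```bash
python3 - <<'E'
from h import *
for n,a,b,z in [('hole',(234.6,186.8),(323.4,228),.048),('post',(218,137.4),(362.4,266.4),.048),('hinge',(147.4,156),(415.6,243),.048),('eye',(283.3,266.2),(273.6,191.2),.054),('leg',(342.4,308.6),(238.8,180.5),.054)]:
    print(n,onz('scene',*a,z).round(4),onz('side',*b,z).round(4),tri(ray('scene',*a),ray('side',*b)))
E
```

```text
hole [ 0.5177 -0.0978  0.048 ] [ 0.517  -0.1031  0.048 ] (array([ 0.51791071, -0.10049968,  0.04593626]), np.float64(0.0026022664086969866))
post [ 0.4729 -0.2888  0.048 ] [ 0.4706 -0.2984  0.048 ] (array([ 0.47255357, -0.29483956,  0.04406481]), np.float64(0.003809671929864346))
hinge [ 0.6697 -0.3197  0.048 ] [ 0.6721 -0.3216  0.048 ] (array([ 0.6705283 , -0.32131164,  0.04785397]), np.float64(0.002619438728134135))
eye [0.5337 0.1663 0.054 ] [0.5348 0.1637 0.054 ] (array([0.53448719, 0.16526801, 0.05336437]), np.float64(0.0024020334202710276))
leg [0.4827 0.3112 0.054 ] [0.4849 0.3051 0.054 ] (array([0.48446925, 0.30936905, 0.0527252 ]), np.float64(0.0053771987330394075))
```

The scene and side triangulations agree to a few mm. That puts the leg at (0.484,0.309), eye at (0.534,0.165), hole at (0.5175,-0.100), post at (0.472,-0.294) with the brake partly off, and the hinge at (0.670,-0.321). I'll move over the eye block.

```bash
python3 -m inch '[[[0.3,-0.25,0,0,0,-0.05],[0.45,-0.5,-0.05,0,0,-0.1],[0.6,-0.75,-0.1,0,0,-0.15],[0.7,-1,-0.15,0,0,-0.2]]]' 40 10; python3 -m inch '[[[0.2,-0.25,0,0,0,-0.05],[0.4,-0.5,-0.1,0,0,-0.077],[0.55,-0.75,-0.2,0,0,-0.077],[0.7,-1,-0.3,0,0,-0.077],[0.71,-1,-0.35,0,0,-0.077]]]';python3 -m inch '[[[0.0,-0.18,0,0,0,0],[0,-0.18,0,0,0,0]]]'
python3 - <<'E'
from h import *
s=arm.get_state();print(s['t'],s['eef_pos'],s['ee_rot'],s['force'],s['width'])
c=cam('wrist');np.save('c1.npy',c[2]);im=arm.grab_frame('wrist');cv2.imwrite('pics/c_wrist.png',im)
for n,P in [('eye',(.534,.165,.054)),('blk',(.524,.195,.054)),('leg',(.484,.309,.054))]:print(n,proj('wrist',P,c))
E
```

```text
t: 1.75
eef_pos: [0.3824, 0.4289, 0.3745]
ee_rot: [-3.141, 0.0, -0.999]
force: [0.7, -0.1, -0.4]
width: 0.0535
t: 2.38
eef_pos: [0.5244, 0.2272, 0.3036]
ee_rot: [3.14, -0.001, -1.24]
force: [0.5, 0.9, 0.1]
width: 0.0398
t: 2.62
eef_pos: [0.5232, 0.1933, 0.3046]
ee_rot: [3.141, -0.0, -1.238]
force: [0.7, 1.2, -0.2]
width: 0.04
2.625 [0.52317763 0.19326476 0.30460495] [ 3.14101275e+00 -1.66115432e-04 -1.23763596e+00] [ 0.70814545  1.18114195 -0.20644066] 0.04004726797507639
eye [279.61296808 180.65844943]
blk [279.19030634 221.8245615 ]
leg [280.09396572 345.63796053]
```

View pics/c_wrist.png

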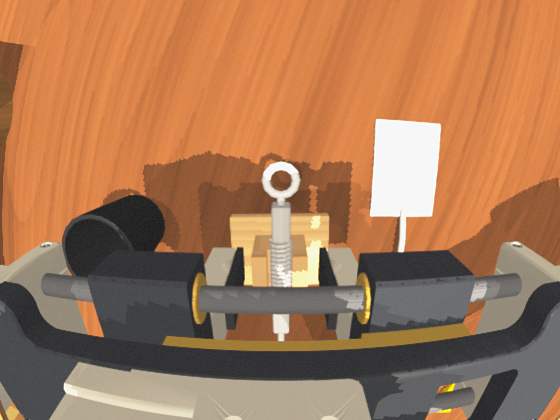

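The wrist view matches the predictions: eye at (281,181), block at (281,222), and the jaws are aligned with the spring. I'll descend and grip.

```bash
python3 -m inch '[[[0,0.005,-0.2,0,0,0],[0.005,0.005,-0.36,0,0,0],[0.005,0.005,-0.44,0,0,0],[0.005,0.005,-0.44,0,0,0]]]' 36 10; python3 -m inch '[[[0,0,0,0,0,0],[0,0,0,0,0,0],[0,0,0,0,0,0],[0,0,0,0,0,0]]]' 10 50
python3 - <<'E'
from h import *
c=cam('wrist');im=arm.grab_frame('wrist');cv2.imwrite('pics/d_wrist.png',im)
s=arm.get_state();print(s['t'],s['eef_pos'],s['ee_rot'],s['force'],s['width'])
E
```

```text
t: 3.18
eef_pos: [0.5242, 0.1961, 0.2161]
ee_rot: [3.14, -0.001, -1.235]
force: [1.2, -0.6, 0.2]
width: 0.0362
t: 3.68
eef_pos: [0.5246, 0.1956, 0.2175]
ee_rot: [-3.14, 0.0, -1.236]
force: [-1.7, 0.6, 4.2]
width: 0.0135
3.725 [0.5245828  0.19561023 0.21743297] [-3.14038884e+00  3.15358961e-04 -1.23588579e+00] [-0.99790033 -0.49127673  4.18935991] 0.013111469486403841
```

View pics/d_wrist.png

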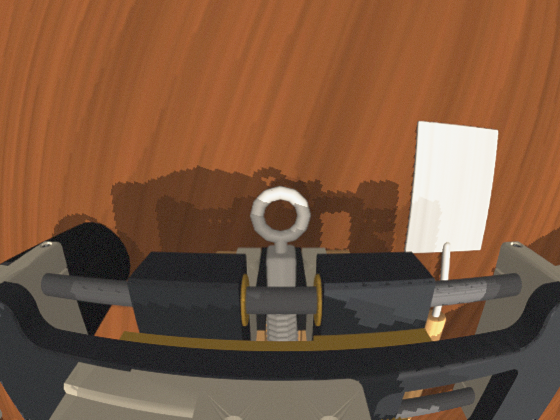

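Gripped at 13 mm with the eye visible at (280,214). I'll lift straight up and check.

```bash
python3 -m inch '[[[0,0,0.2,0,0,0],[0,0,0.4,0,0,0],[0,0,0.6,0,0,0],[0,0,0.6,0,0,0]]]' 
python3 - <<'E'
from h import *
s=arm.get_state();print(s['t'],s['eef_pos'],s['ee_rot'],s['force'],s['moment'],s['width'])
for n in ['wrist','scene','side']:
    im=arm.grab_frame(n);cv2.imwrite(f'pics/e_{n}.png',im)
    if n!='wrist':
        a,b=np.array([(310,270),(250,160)][n=='side']);P=proj(n,s['eef_pos']-np.array([0,0,.159]));a,b=int(P[0]-75),int(P[1]-55)
        print(n,a,b);cv2.imwrite(f'pics/e_{n}.png',cv2.resize(im[max(b,0):b+110,a:a+150],None,fx=5,fy=5,interpolation=cv2.INTER_CUBIC))
E
```

```text
t: 4.22
eef_pos: [0.525, 0.1959, 0.3398]
ee_rot: [-3.136, 0.002, -1.236]
force: [0.5, 0.3, -2.0]
width: 0.0136
4.225 [0.52504896 0.19586677 0.33984646] [-3.13595037e+00  1.62326096e-03 -1.23579046e+00] [ 0.51523231  0.25603942 -2.03376175] [ 0.05292735 -0.11082254 -0.04634842] 0.013618125909068402
scene 220 186
side 190 99
```

View pics/e_wrist.png

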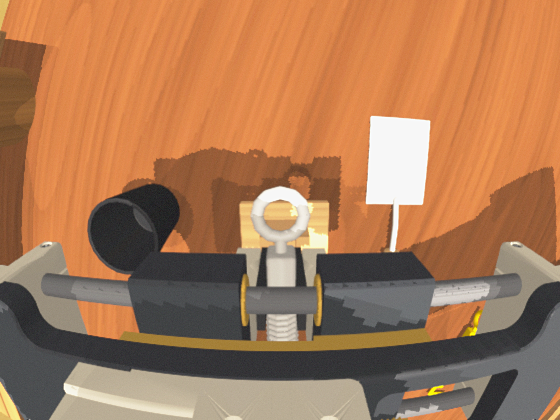

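View pics/e_scene.png

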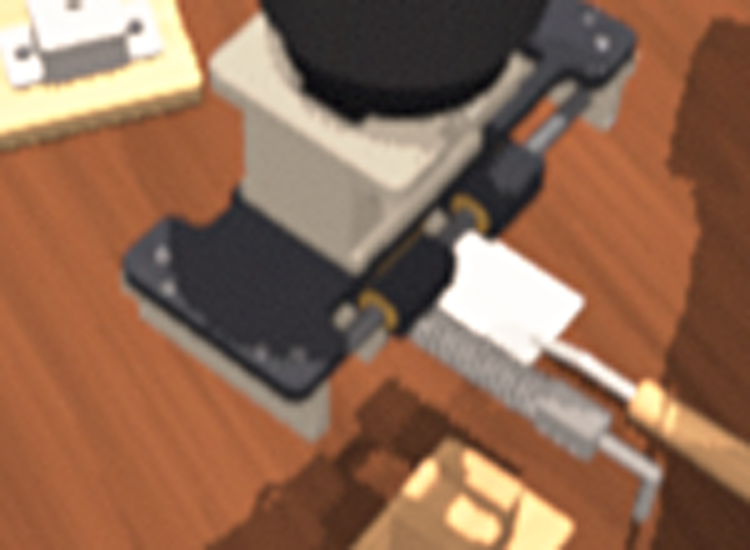

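View pics/e_side.png

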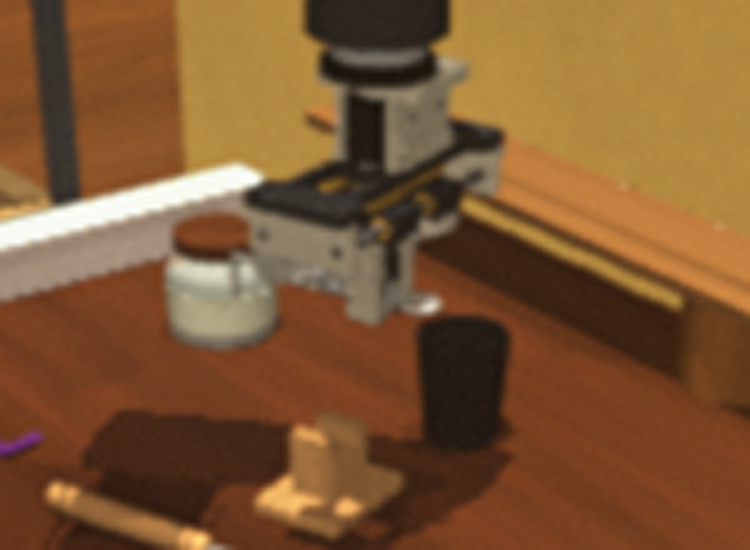

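The spring is held rigidly and level: eye at (280,214) in the wrist view, and the leg visible in the scene view. I'll carry it over the stand, leg above the hole.

```bash
python3 -m inch '[[[0,-0.22,0,0,0,-0.03],[0,-0.5,0,0,0,-0.07],[0,-0.76,0,0,0,-0.11],[-0.03,-1,0,0,0,-0.14]]]'; python3 -m inch '[[[-0.05,-0.26,-0.05,0,0,-0.02],[-0.08,-0.52,-0.1,0,0,-0.0415],[-0.12,-0.76,-0.15,0,0,-0.0415],[-0.148,-1,-0.2,0,0,-0.0415],[-0.148,-1,-0.2,0,0,-0.0415]]]';python3 -m inch '[[[0.0,-0.065,0,0,0,0],[0,-0.065,0,0,0,0],[0,-0.065,0,0,0,0]]]'
python3 - <<'E'
from h import *
s=arm.get_state();print(s['t'],s['eef_pos'],s['ee_rot'],s['force'],s['moment'],s['width'])
for n in ['wrist','scene','side']:
    im=arm.grab_frame(n);
    if n!='wrist':
        a,b=[(150,80),(280,150)][n=='side']
        im=cv2.resize(im[b:b+120,a:a+160],None,fx=5,fy=5,interpolation=cv2.INTER_CUBIC)
    cv2.imwrite(f'pics/f_{n}.png',im)
E
```

```text
t: 4.88
eef_pos: [0.5178, -0.0062, 0.335]
ee_rot: [3.139, -0.001, -1.68]
force: [0.5, 0.4, -2.0]
width: 0.0135
t: 5.5
eef_pos: [0.4872, -0.207, 0.294]
ee_rot: [3.136, -0.001, -1.811]
force: [0.6, 0.4, -1.6]
width: 0.0137
t: 5.88
eef_pos: [0.4889, -0.217, 0.2966]
ee_rot: [3.141, 0.0, -1.805]
force: [-0.0, -0.2, -2.0]
width: 0.0136
5.875 [ 0.48891782 -0.21695786  0.29658328] [ 3.14141216e+00  5.27870024e-05 -1.80549207e+00] [-0.03345089 -0.15486115 -1.9654052 ] [ 0.05949151 -0.06432624 -0.01061855] 0.013644583654415874
```

View pics/f_wrist.png

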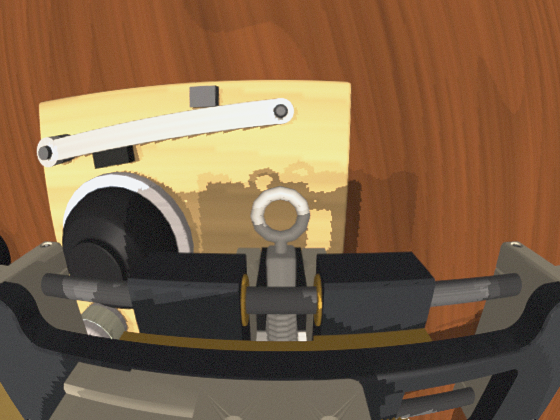

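View pics/f_scene.png

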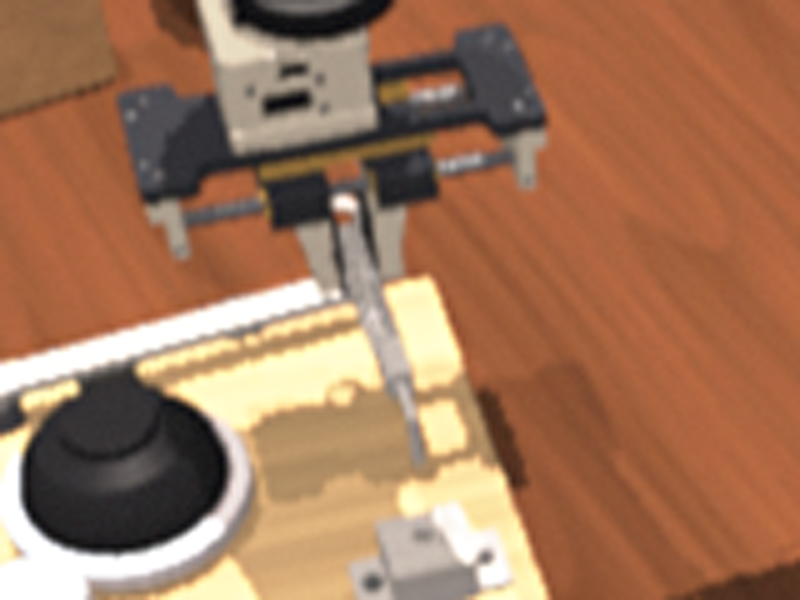

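View pics/f_side.png

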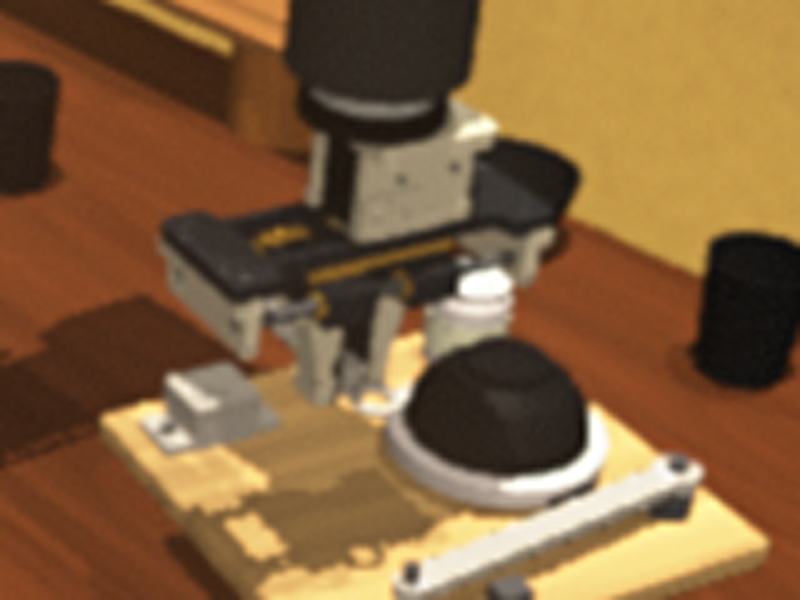

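```bash
python3 - <<'E'
from h import *
c=cam('wrist')
print('post top',onz('wrist',281,111,.060,c),'foot', onz('wrist',281,111,.048,c),'hinge',onz('wrist',45,152,.052,c))
s=arm.get_state();e=s['eef_pos'];y=s['ee_rot'][2]
leg=e+np.array([-.1205*np.cos(y)-.0007*-np.sin(y),-.1205*np.sin(y)-.0007*np.cos(y),-.159-.003])
print('eye z', onz('wrist',280,214.5,leg[2],c), e+np.array([.0325*np.cos(y),.0325*np.sin(y),-.162]))
print(leg, proj('scene',leg-[0,0,.030]),'seen 233.6,172.4', proj('scene',leg),'hole px',proj('scene',(.5175,-.1,.048)), 'tip at z',onz('scene',233.6,172.4,leg[2]-.029))
E
```

```text
post top [ 0.47068658 -0.29504152  0.06      ] foot [ 0.47068357 -0.29508346  0.048     ] hinge [ 0.6687689  -0.32200387  0.052     ]
eye z [ 0.48206124 -0.24925063  0.13479331] [ 0.48134026 -0.24853465  0.13479331]
[ 0.51620346 -0.09955799  0.13479331] [232.68030396 170.6388424 ] seen 233.6,172.4 [231.4826955  161.86127825] hole px [234.25934624 186.20649778] tip at z [ 0.51731446 -0.09224345  0.10579331]
```

```bash
python3 - <<'E'
from h import *
for nm,e,y,top,tip in [('e',np.array([.52505,.19587,.33985]),-1.2358,(351,279),(348.4,290)),('f',np.array([.48892,-.21696,.29658]),-1.8055,None,(233.6,172.4))]:
  for dr in [0,2,4]:
    a=np.radians(dr);ax=np.array([np.cos(y)*np.cos(a),np.sin(y)*np.cos(a),np.sin(a)]);up=np.array([-np.cos(y)*np.sin(a),-np.sin(y)*np.sin(a),np.cos(a)])
    c=e-[0,0,.162];l=c-.1205*ax;print(nm,dr,'top',proj('scene',l+.003*up),'tip',proj('scene',l-.030*up),'coil end',proj('scene',c-.0135*ax+.009*up),top,tip)
E
python3 -c "
import cv2
im=cv2.imread('pics/f_scene.png');cv2.imwrite('pics/f2.png',cv2.resize(im[300:560,260:560],None,fx=2,fy=2))"
```

```text
e 0 top [349.63667799 278.52442301] tip [347.11069098 287.16965346] coil end [301.70546189 244.03712901] (351, 279) (348.4, 290)
e 2 top [349.31895153 279.67273118] tip [346.293172   287.86768974] coil end [301.82465054 244.2663021 ] (351, 279) (348.4, 290)
e 4 top [348.93510422 280.76241694] tip [345.42128319 288.50240356] coil end [301.93633796 244.49350571] (351, 279) (348.4, 290)
f 0 top [231.04962112 161.08493816] tip [232.37871004 170.76097674] coil end [221.01458203 130.59059246] None (233.6, 172.4)
f 2 top [231.22622273 162.35745702] tip [232.43555704 171.63351142] coil end [221.06315795 130.81413939] None (233.6, 172.4)
f 4 top [231.38730177 163.57867531] tip [232.47654103 172.44604446] coil end [221.11076031 131.03656662] None (233.6, 172.4)
```

View pics/f2.png

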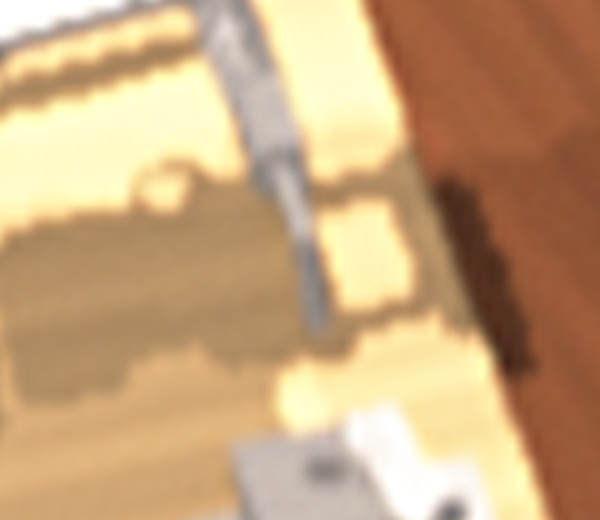

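Post from the wrist camera is (0.4707,-0.295), consistent. The leg tip is at about (233.4,172.3) in the scene view. I'll lower it to just above the block, then compare tip and hole in the same picture.

```bash
python3 -m inch '[[[0,0,-0.1,0,0,0],[0,0,-0.2,0,0,0],[0,0,-0.24,0,0,0],[0,0,-0.24,0,0,0]]]'
python3 - <<'E'
from h import *
s=arm.get_state();e=s['eef_pos'];y=s['ee_rot'][2];print(s['t'],e,s['ee_rot'],s['force'])
leg=e+np.array([-.1205*np.cos(y),-.1205*np.sin(y),-.162]);print(leg)
for n in ['scene','side']:
    im=arm.grab_frame(n);
    P=proj(n,leg-[0,0,.02]);a,b=int(P[0]-30),int(P[1]-25);print(n,a,b,'tip',proj(n,leg-[0,0,.03]),'top',proj(n,leg))
    cv2.imwrite(f'pics/g_{n}.png',cv2.resize(im[b:b+50,a:a+60],None,fx=12,fy=12,interpolation=cv2.INTER_CUBIC))
E
```

```text
t: 6.52
eef_pos: [0.4888, -0.2173, 0.2485]
ee_rot: [3.141, -0.0, -1.806]
force: [-0.0, 0.1, -1.8]
width: 0.0137
6.525 [ 0.4888045  -0.21732497  0.24853526] [ 3.14076989e+00 -2.39547306e-04 -1.80578011e+00] [-0.03658918  0.06942397 -1.8455545 ]
[ 0.51686018 -0.10013654  0.08653526]
scene 203 156 tip [234.15157923 183.83699661] top [233.03680006 175.72529498]
side 293 197 tip [322.87436384 225.21060618] top [323.5441881  216.73620091]
```

View pics/g_scene.png

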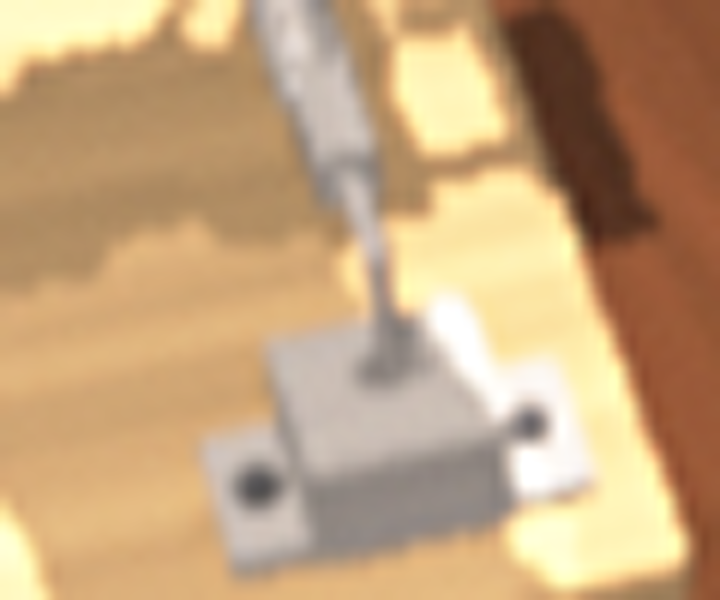

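View pics/g_side.png

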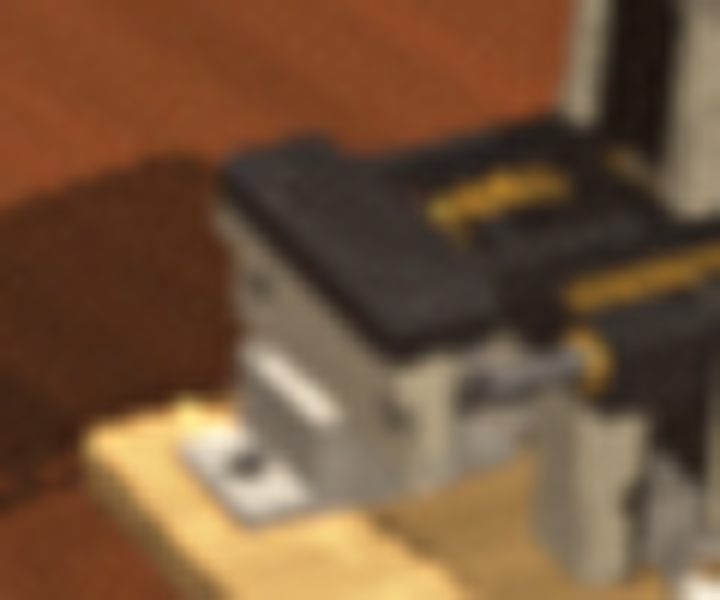

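```bash
python3 - <<'E'
import cv2,numpy as np
im=cv2.imread('pics/g_scene.png')[230:480,260:520].astype(float)
im=np.clip((im-90)*2.0,0,255).astype('uint8')
a=cv2.imread('pics/a_scene.png')[156:206,203:263];a=cv2.resize(a,None,fx=12,fy=12,interpolation=cv2.INTER_CUBIC)[230:480,260:520]
cv2.imwrite('pics/g2.png',cv2.resize(np.hstack([im,a]),None,fx=1.5,fy=1.5))
E
```

```text
(no output)
```

View pics/g2.png

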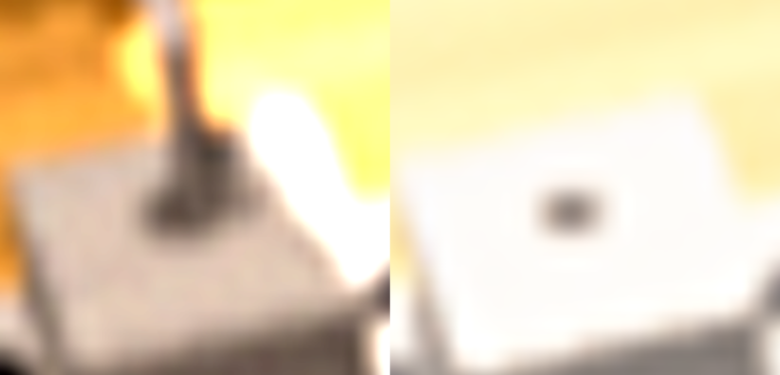

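The leg comes down at about x=387 in the crop, with the hole at x≈380. Allowing for height, the leg is about 2 mm to the image right. I'll shift it and start in.

```bash
python3 -m inch '[[[0.008,-0.005,-0.02,0,0,0],[0.008,-0.005,-0.05,0,0,0],[0.008,-0.005,-0.07,0,0,0],[0.008,-0.005,-0.07,0,0,0]]]'
python3 - <<'E'
from h import *
s=arm.get_state();e=s['eef_pos'];y=s['ee_rot'][2];print(s['t'],e,s['ee_rot'],s['force'],s['moment'])
leg=e+np.array([-.1205*np.cos(y),-.1205*np.sin(y),-.162]);print(leg)
im=arm.grab_frame('scene');a,b=203,156
cv2.imwrite(f'pics/h_scene.png',cv2.resize(im[b:b+50,a:a+60],None,fx=12,fy=12,interpolation=cv2.INTER_CUBIC))
E
```

```text
t: 7.12
eef_pos: [0.4902, -0.2185, 0.2342]
ee_rot: [3.141, -0.0, -1.806]
force: [1.0, -0.7, -1.5]
width: 0.0134
7.125 [ 0.49015933 -0.21850971  0.23421892] [ 3.14060573e+00 -1.12154094e-04 -1.80636815e+00] [ 1.0194056  -0.70150416 -1.48489738] [ 0.05042119  0.02323272 -0.00088652]
[ 0.51828391 -0.1013378   0.07221892]
```

View pics/h_scene.png

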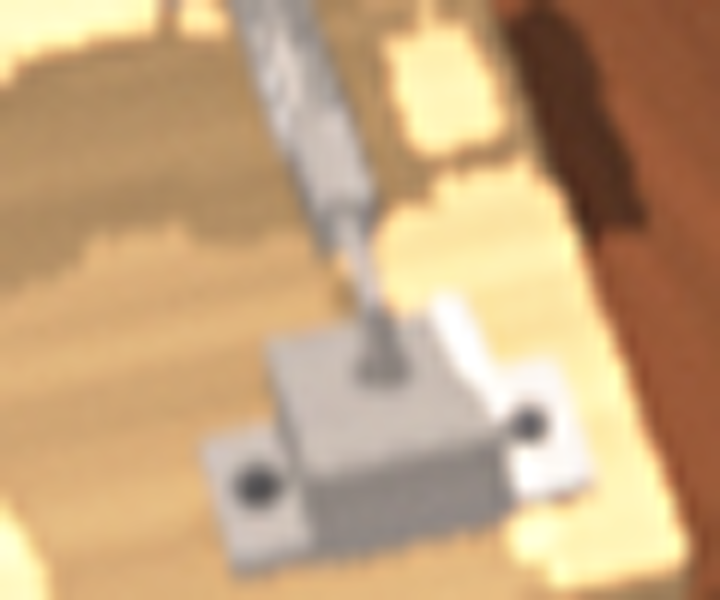

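No vertical reaction, so the leg appears to have entered the hole at crop (381,370). I'll continue down.

```bash
python3 -m inch '[[[0,0,-0.03,0,0,0],[0,0,-0.06,0,0,0],[0,0,-0.06,0,0,0]]]'; python3 -m inch '[[[0,0,-0.02,0,0,0],[0,0,-0.035,0,0,0],[0,0,-0.04,0,0,0],[0,0,-0.04,0,0,0]]]'
python3 - <<'E'
from h import *
s=arm.get_state();e=s['eef_pos'];y=s['ee_rot'][2];print(s['t'],e,s['ee_rot'],s['force'],s['moment'])
leg=e+np.array([-.1205*np.cos(y),-.1205*np.sin(y),-.162]);print(leg)
im=arm.grab_frame('scene');a,b=203,156
cv2.imwrite(f'pics/i_scene.png',cv2.resize(im[b:b+50,a:a+60],None,fx=12,fy=12,interpolation=cv2.INTER_CUBIC))
im=arm.grab_frame('wrist');cv2.imwrite('pics/i_wrist.png',im)
E
```

```text
t: 7.55
eef_pos: [0.4901, -0.2185, 0.222]
ee_rot: [3.14, -0.0, -1.806]
force: [0.2, 0.2, -0.9]
width: 0.0135
t: 8.05
eef_pos: [0.4904, -0.2185, 0.2147]
ee_rot: [3.142, -0.0, -1.806]
force: [0.6, -0.4, -1.2]
width: 0.0138
8.05 [ 0.49039091 -0.21849859  0.21470536] [ 3.14152609e+00 -5.07197430e-05 -1.80615704e+00] [ 0.55315438 -0.44709512 -1.1859957 ] [0.18665294 0.04297337 0.00502695]
[ 0.51849076 -0.10132074  0.05270536]
```

View pics/i_scene.png

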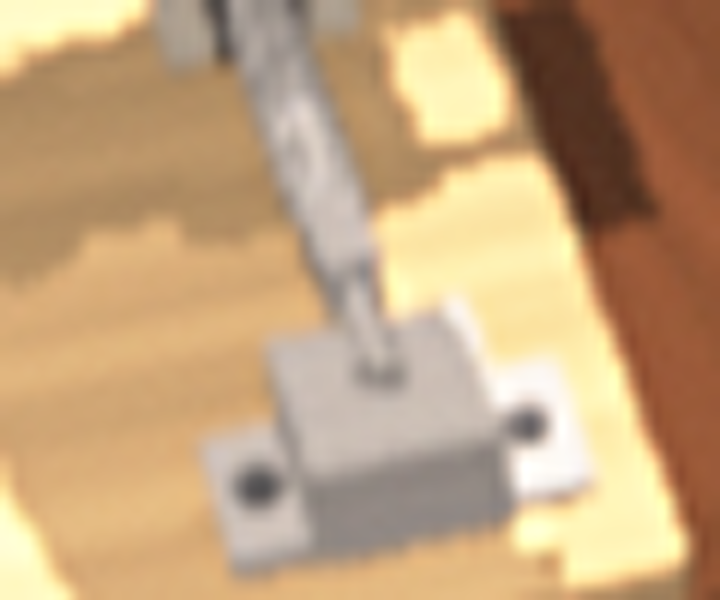

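View pics/i_wrist.png

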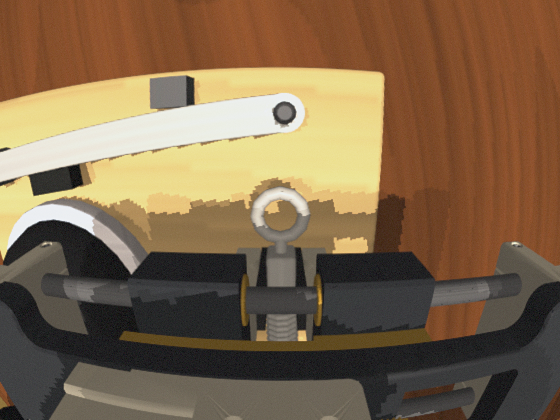

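The leg is in, with the axis at about 0.053. The post is at (285,113) in the wrist view. I'll tilt the eye end up about 4° with a small raise, then stretch towards the post.

```bash
python3 -m inch '[[[0.007,0.028,0.035,-0.011,0.0025,0],[0.014,0.056,0.072,-0.0216,0.0053,0],[0.01,0.028,0.075,-0.0216,0.0053,0],[0.0,-0.04,0.08,-0.0216,0.0053,0],[-0.02,-0.1,0.083,-0.0216,0.0053,0],[-0.034,-0.14,0.083,-0.0216,0.0053,0],[-0.034,-0.14,0.083,-0.0216,0.0053,0]]]' - 60
python3 - <<'E'
from h import *
s=arm.get_state();e=s['eef_pos'];print(s['t'],e,s['ee_rot'],s['force'],s['moment'],s['width'])
c=cam('wrist');im=arm.grab_frame('wrist');cv2.imwrite('pics/j_wrist.png',im)
im=arm.grab_frame('scene');a,b=183,116
cv2.imwrite(f'pics/j_scene.png',cv2.resize(im[b:b+85,a:a+90],None,fx=7,fy=7,interpolation=cv2.INTER_CUBIC))
E
```

```text
t: 9.02
eef_pos: [0.4839, -0.2466, 0.231]
ee_rot: [-3.14, -0.067, -1.808]
force: [2.4, 9.3, -1.5]
width: 0.0136
9.025 [ 0.48386549 -0.24658527  0.23102317] [-3.14038079 -0.06736629 -1.80765094] [ 2.42915698  9.34202753 -1.53745283] [ 3.95521416 -1.08973856 -0.02005911] 0.01360930689173687
```

View pics/j_wrist.png

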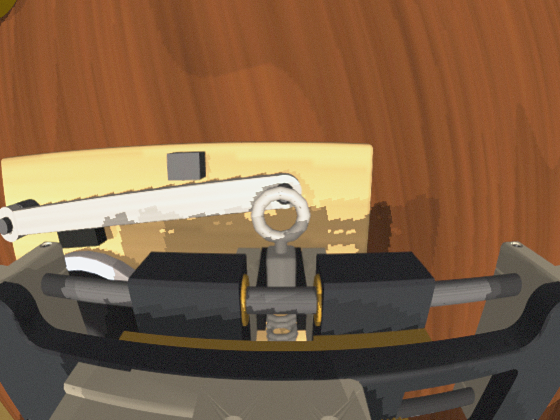

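View pics/j_scene.png

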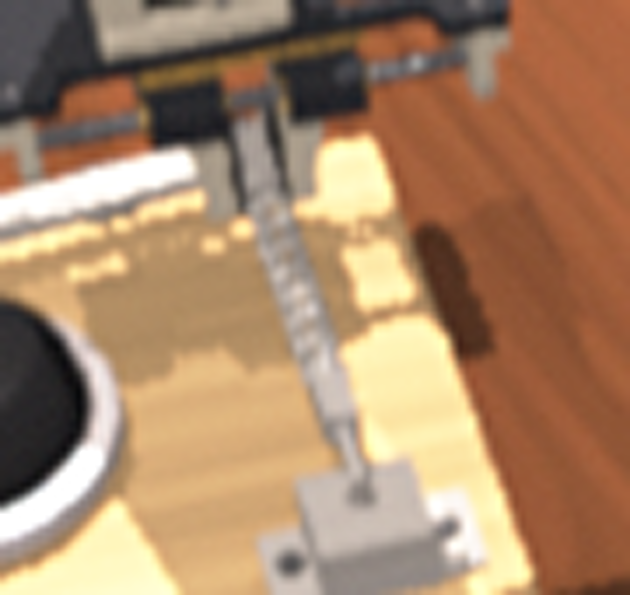

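```bash
python3 - <<'E'
from h import *
im=cv2.imread('pics/j_wrist.png');cv2.imwrite('pics/j2.png',cv2.resize(im[160:250,225:345],None,fx=6,fy=6,interpolation=cv2.INTER_CUBIC))
c=cam('wrist')
for u,v in [(280.3,213.5)]: print(onz('wrist',u,v,.0715,c))
P=(.4707,-.295)
print(proj('wrist',(*P,.06),c),proj('wrist',(*P,.048),c))
E
```

```text
[ 0.47443449 -0.28962334  0.0715    ]
[285.20404468 195.78894676] [284.95085475 191.49943787]
```

View pics/j2.png

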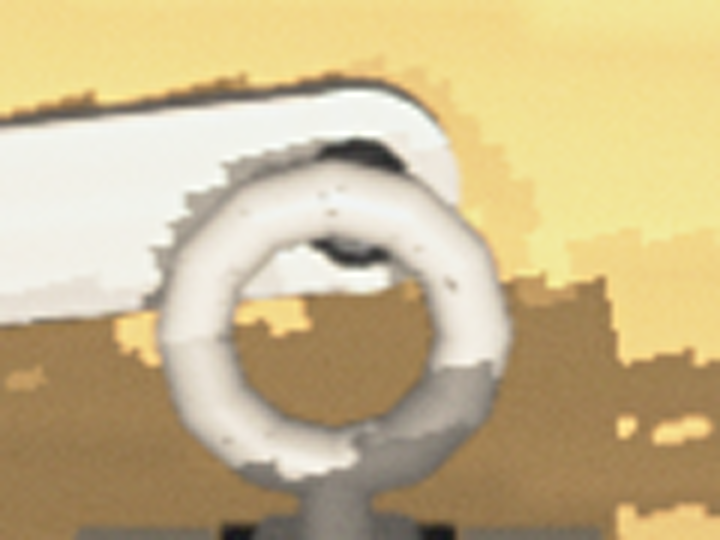

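In the crop the post sits at (357,~210) under the ring's upper edge, which matches the prediction. I need to go 3.7 mm in -x and 5.4 mm in -y.

```bash
python3 -m inch '[[[-0.009,-0.015,0,0,0,0],[-0.018,-0.027,0,0,0,0],[-0.018,-0.027,0,0,0,0],[-0.018,-0.027,0,0,0,0]]]'
python3 - <<'E'
from h import *
s=arm.get_state();e=s['eef_pos'];print(s['t'],e,s['ee_rot'],s['force'],s['moment'],s['width'])
c=cam('wrist');im=arm.grab_frame('wrist');cv2.imwrite('pics/k2.png',cv2.resize(im[160:250,225:345],None,fx=6,fy=6,interpolation=cv2.INTER_CUBIC))
P=(.4707,-.295)
print(onz('wrist',280.3,213.5,.0715,c),proj('wrist',(*P,.06),c),proj('wrist',(*P,.048),c))
E
```

```text
t: 9.62
eef_pos: [0.4811, -0.2514, 0.2313]
ee_rot: [-3.139, -0.067, -1.807]
force: [4.1, 10.2, -1.8]
width: 0.0141
9.625 [ 0.48108338 -0.25144681  0.23130237] [-3.13863681 -0.06701057 -1.80714901] [ 4.12355499 10.15381116 -1.75835745] [ 4.17331455 -1.81274962 -0.29526066] 0.01407901748302408
[ 0.47183708 -0.29474587  0.0715    ] [282.53393881 206.87922105] [282.50439366 201.86118842]
```

View pics/k2.png

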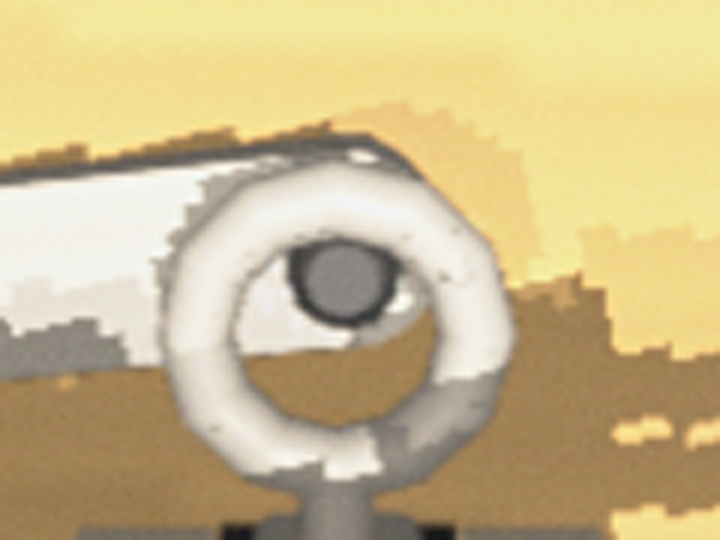

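The post top is at crop (343,280) inside the ring opening, so it lines up within about 1 mm once the camera's oblique view is allowed for. I'll lower and level the spring together.

```bash
python3 -m inch '[[[-0.005,-0.014,-0.023,0.0054,-0.0013,-0.001],[-0.009,-0.027,-0.046,0.0108,-0.0026,-0.002],[-0.013,-0.041,-0.069,0.0162,-0.004,-0.003],[-0.013,-0.041,-0.069,0.0162,-0.004,-0.003]]]'
python3 - <<'E'
from h import *
s=arm.get_state();e=s['eef_pos'];print(s['t'],e,s['ee_rot'],s['force'],s['moment'],s['width'])
c=cam('wrist');im=arm.grab_frame('wrist');cv2.imwrite('pics/l2.png',cv2.resize(im[160:250,225:345],None,fx=6,fy=6,interpolation=cv2.INTER_CUBIC))
im=arm.grab_frame('scene');a,b=183,116
cv2.imwrite(f'pics/l_scene.png',cv2.resize(im[b:b+85,a:a+90],None,fx=7,fy=7,interpolation=cv2.INTER_CUBIC))
E
```

```text
t: 10.18
eef_pos: [0.4779, -0.2598, 0.2174]
ee_rot: [-3.14, -0.015, -1.817]
force: [3.3, 10.2, 2.6]
width: 0.0134
10.175 [ 0.47792416 -0.25981609  0.21735034] [-3.14026602 -0.01468703 -1.81656234] [ 3.32460664 10.1982925   2.5539012 ] [ 4.37333864 -0.94550912  0.11472545] 0.013351504539612463
```

View pics/l2.png

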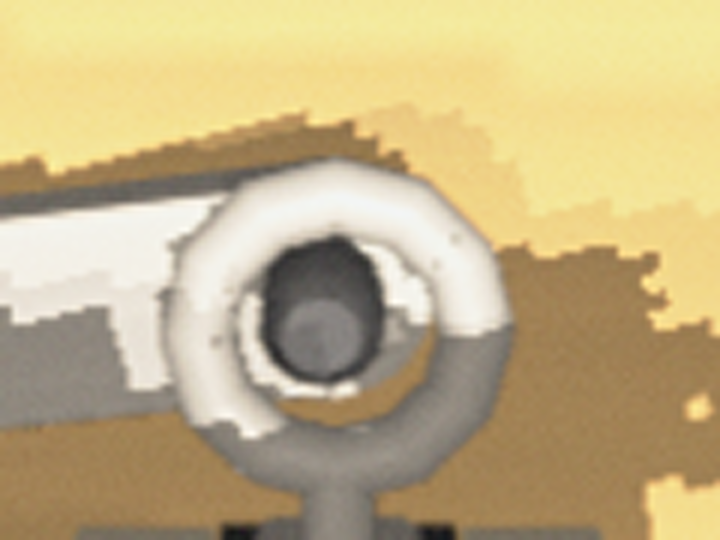

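View pics/l_scene.png

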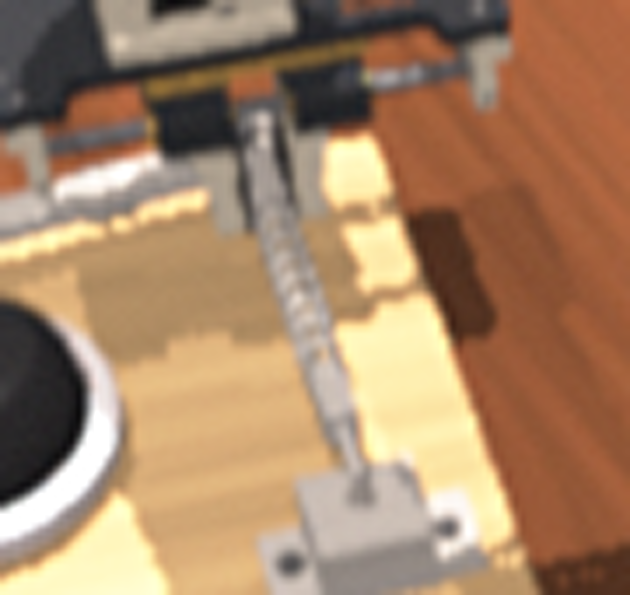

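The post is now well inside the ring. I'll go all the way down.

```bash
python3 -m inch '[[[0,-0.008,-0.014,0.0027,-0.0007,0],[0.001,-0.0145,-0.026,0.0054,-0.0013,0],[0.001,-0.0145,-0.032,0.0054,-0.0013,0],[0.001,-0.0145,-0.032,0.0054,-0.0013,0]]]'
python3 - <<'E'
from h import *
s=arm.get_state();e=s['eef_pos'];print(s['t'],e,s['ee_rot'],s['force'],s['moment'],s['width'])
c=cam('wrist');im=arm.grab_frame('wrist');cv2.imwrite('pics/m2.png',cv2.resize(im[160:250,225:345],None,fx=6,fy=6,interpolation=cv2.INTER_CUBIC))
im=arm.grab_frame('scene');a,b=183,116
cv2.imwrite(f'pics/m_scene.png',cv2.resize(im[b:b+85,a:a+90],None,fx=7,fy=7,interpolation=cv2.INTER_CUBIC))
E
```

```text
t: 10.78
eef_pos: [0.4777, -0.2632, 0.2144]
ee_rot: [-3.14, 0.0, -1.814]
force: [-10.3, 11.6, 35.2]
width: 0.014
10.775 [ 0.47771641 -0.26324662  0.21442021] [-3.13984015e+00  3.89400889e-04 -1.81445661e+00] [-10.31868724  11.5728306   35.21039159] [3.98408738 3.47494088 0.08176261] 0.013957401461715353
```

View pics/m2.png

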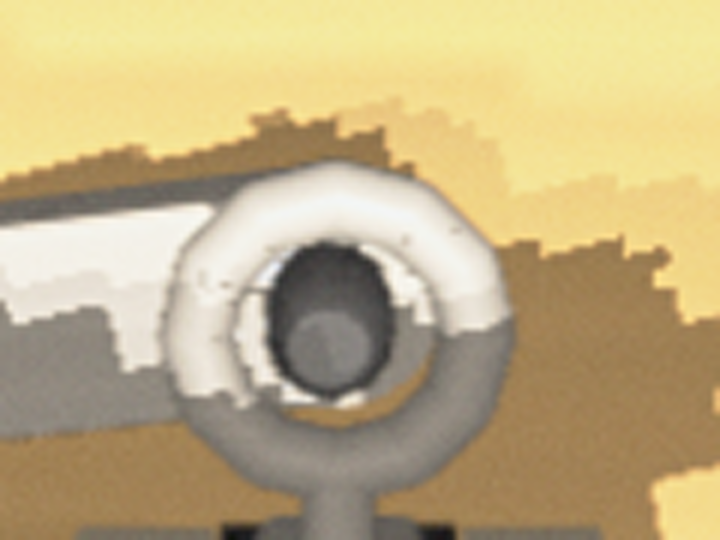

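View pics/m_scene.png

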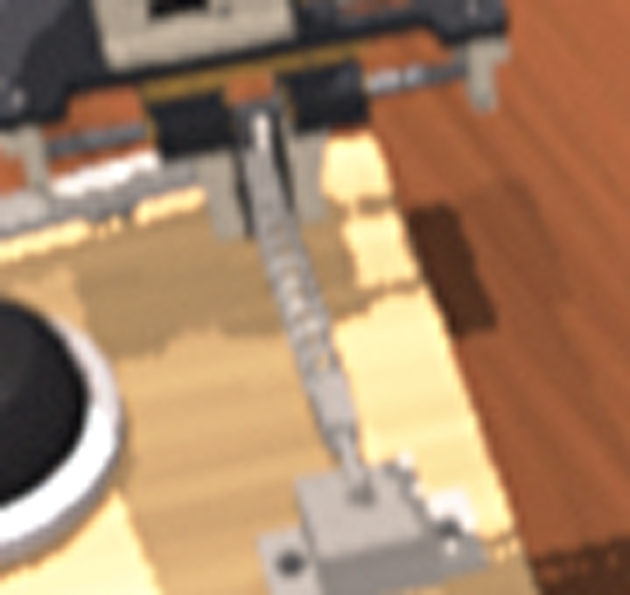

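The eye is down over the post with 35 N of contact force. I'll ease that off and walk the eye back about 20 mm towards the hole, so the lever follows gently before release.

```bash
python3 -m inch '[[[0.005,0,0.008,0,0,0],[0.007,0.013,0.01,0,0,0],[0.01,0.026,0.01,0,0,0],[0.013,0.039,0.01,0,0,0],[0.016,0.052,0.01,0,0,0],[0.019,0.065,0.01,0,0,0],[0.022,0.078,0.01,0,0,0],[0.024,0.09,0.01,0,0,0]]]'
python3 - <<'E'
from h import *
s=arm.get_state();e=s['eef_pos'];print(s['t'],e,s['ee_rot'],s['force'],s['moment'],s['width'])
c=cam('wrist');im=arm.grab_frame('wrist');cv2.imwrite('pics/n_wrist.png',im)
im=arm.grab_frame('scene');a,b=183,116
cv2.imwrite(f'pics/n_scene.png',cv2.resize(im[b:b+85,a:a+90],None,fx=7,fy=7,interpolation=cv2.INTER_CUBIC))
E
```

```text
t: 11.88
eef_pos: [0.4818, -0.2452, 0.2147]
ee_rot: [3.141, 0.001, -1.816]
force: [-7.1, 7.3, 19.4]
width: 0.0136
11.875 [ 0.48177283 -0.24518318  0.21472545] [ 3.14093409e+00  5.99427491e-04 -1.81556462e+00] [-7.12986752  7.27278506 19.44477722] [ 2.46199388  2.70095042 -0.11388883] 0.013555475712727812
```

View pics/n_wrist.png

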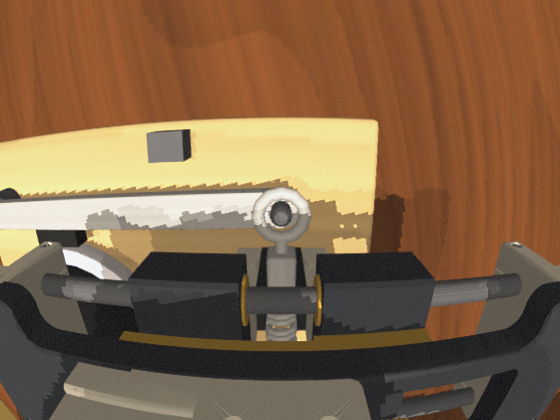

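View pics/n_scene.png

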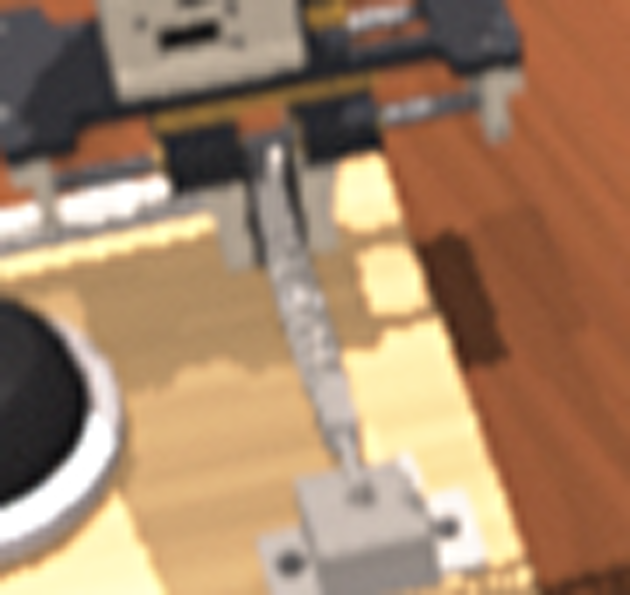

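The lever followed, with the post centred in the ring at (281,214). I'll release and lift clear.

```bash
python3 -m inch '[[[0,0,0.01,0,0,0],[0,0,0.01,0,0,0],[0,0,0.01,0,0,0]]]' 34 10;  python3 -m inch '[[[0,0,0.05,0,0,0],[0,0,0.15,0,0,0],[0.01,0.03,0.3,0,0,0],[0.01,0.06,0.4,0,0,0],[0.01,0.06,0.4,0,0,0]]]' 
python3 - <<'E'
from h import *
s=arm.get_state();e=s['eef_pos'];print(s['t'],e,s['ee_rot'],s['force'],s['moment'],s['width'])
c=cam('wrist');im=arm.grab_frame('wrist');cv2.imwrite('pics/o_wrist.png',im)
for n,a,b in [('scene',143,116),('side',290,190)]:
    im=arm.grab_frame(n);cv2.imwrite(f'pics/o_{n}.png',cv2.resize(im[b:b+95,a:a+125],None,fx=6,fy=6,interpolation=cv2.INTER_CUBIC))
E
```

```text
t: 12.35
eef_pos: [0.4823, -0.2453, 0.2149]
ee_rot: [3.141, 0.0, -1.816]
force: [0.5, -0.9, 0.2]
width: 0.0329
t: 12.98
eef_pos: [0.485, -0.2329, 0.2973]
ee_rot: [-3.138, 0.0, -1.815]
force: [0.2, 0.6, -0.4]
width: 0.034
12.975 [ 0.48496695 -0.23286809  0.29731601] [-3.13815311e+00  3.50834868e-04 -1.81480905e+00] [ 0.23144831  0.64447921 -0.41411559] [ 0.08640931 -0.15752678 -0.01792714] 0.034038484689729594
```

View pics/o_wrist.png

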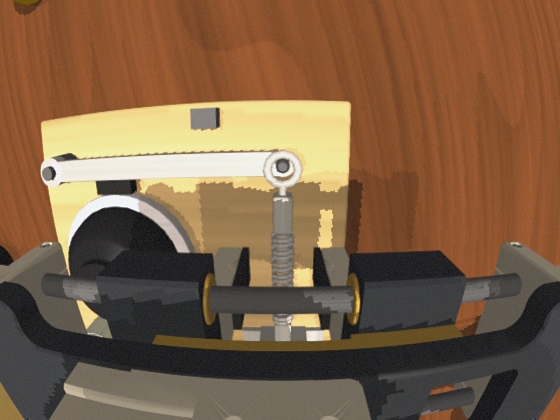

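View pics/o_scene.png

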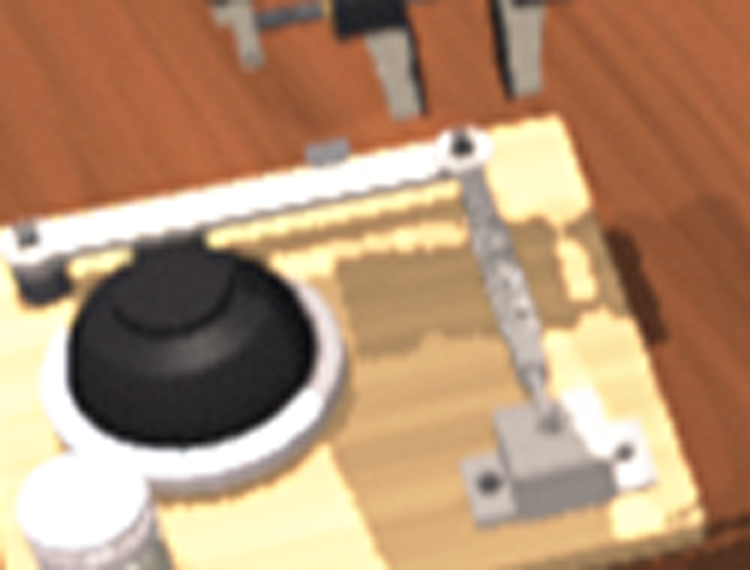

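View pics/o_side.png

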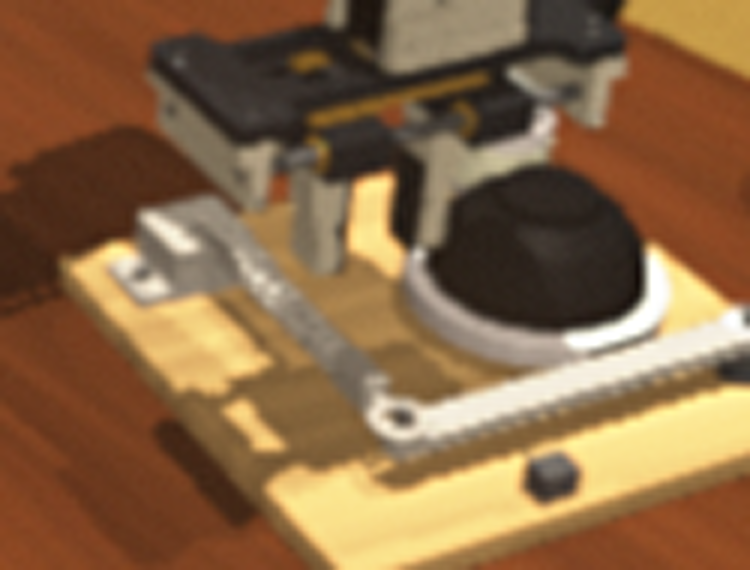

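Released: the eye is flat on the lever, and the lever's shoe is at the wheel. To be sure of the leg, I'll press the leg-side end block with closed fingers.

```bash
python3 -m inch '[[[0.04,0.15,0,0,0,0],[0.08,0.32,0,0,0,0],[0.13,0.5,-0.1,0,0,0],[0.13,0.5,-0.22,0,0,0],[0.13,0.5,-0.24,0,0,0],[0.13,0.5,-0.24,0,0,0]]]' 0 10; python3 -m inch '[[[0,0,-0.02,0,0,0],[0,0,-0.035,0,0,0],[0,0,-0.045,0,0,0],[0,0,-0.045,0,0,0]]]'
python3 - <<'E'
from h import *
s=arm.get_state();e=s['eef_pos'];print(s['t'],e,s['ee_rot'],s['force'],s['moment'],s['width'])
im=arm.grab_frame('scene');a,b=183,126
cv2.imwrite(f'pics/p_scene.png',cv2.resize(im[b:b+85,a:a+90],None,fx=7,fy=7,interpolation=cv2.INTER_CUBIC))
E
```

```text
t: 13.88
eef_pos: [0.5103, -0.1334, 0.2468]
ee_rot: [3.14, -0.001, -1.816]
force: [0.4, 0.6, 0.3]
width: 0.0004
t: 14.38
eef_pos: [0.5106, -0.133, 0.2384]
ee_rot: [-3.141, 0.0, -1.816]
force: [0.3, 0.4, 1.9]
width: 0.0004
14.375 [ 0.5105772  -0.13301354  0.23842179] [-3.14116086e+00  2.77038006e-04 -1.81563444e+00] [0.26988252 0.40820228 1.87920003] [ 0.32339208 -0.11251206  0.01522358] 0.0004261982079768454
```

View pics/p_scene.png

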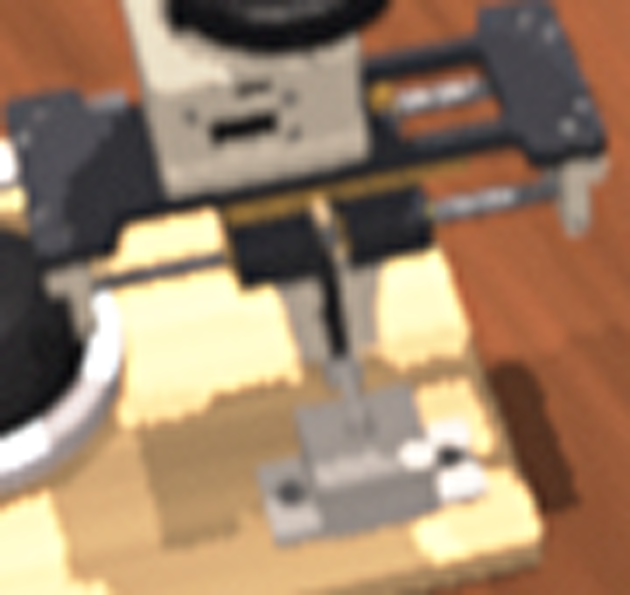

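Contact came at TCP z 0.2385, against 0.238 expected with the leg home. I'll press to about 15 N to make sure.

```bash
python3 -m inch '[[[0,0,-0.006,0,0,0],[0,0,-0.01,0,0,0],[0,0,-0.01,0,0,0]]]'; python3 -m inch '[[[0,0,-0.003,0,0,0],[0,0,-0.003,0,0,0],[0,0,-0.003,0,0,0]]]'
```

```text
t: 14.8
eef_pos: [0.5107, -0.133, 0.2379]
ee_rot: [-3.14, -0.0, -1.815]
force: [-4.2, 3.5, 18.6]
width: 0.0009
t: 15.18
eef_pos: [0.5107, -0.133, 0.2378]
ee_rot: [-3.14, -0.0, -1.815]
force: [-7.3, 3.8, 23.9]
width: 0.0006
```

Bottomed firmly at 0.2378 with 24 N, so the leg is home. I'll do the same check on the eye block.

```bash
python3 -m inch '[[[0,0,0.1,0,0,0],[-0.03,-0.14,0.1,0,0,0],[-0.08,-0.36,0.1,0,0,0],[-0.134,-0.55,0.08,0,0,0],[-0.134,-0.55,0.05,0,0,0],[-0.134,-0.55,0.03,0,0,0],[-0.134,-0.55,0.017,0,0,0],[-0.134,-0.55,0.017,0,0,0]]]'; python3 -m inch '[[[0,0,-0.006,0,0,0],[0,0,-0.01,0,0,0],[0,0,-0.01,0,0,0]]]'
```

```text
t: 16.18
eef_pos: [0.4838, -0.2423, 0.2388]
ee_rot: [3.141, -0.0, -1.814]
force: [0.4, 0.4, -0.0]
width: 0.0004
t: 16.55
eef_pos: [0.4839, -0.2425, 0.2382]
ee_rot: [-3.141, 0.0, -1.815]
force: [-2.9, 3.2, 10.6]
width: 0.0006
```

Contact is at the same height (0.238) with 10.6 N, so the spring is level and both ends are down. I'll withdraw and take a last look.

```bash
python3 -m inch '[[[0,0,0.15,0,0,0],[0,0.05,0.4,0,0,0],[0.1,0.3,0.65,0,0,0],[0.2,0.6,0.8,0,0,0],[0.2,0.9,0.8,0,0,0],[0.2,1,0.8,0,0,0],[0.2,1,0.8,0,0,0]]]';python3 -m inch '[[[0,0.3,0,0,0,0],[0,0.6,0,0,0,0],[0,0.8,0,0,0,0],[0,0.8,0,0,0,0],[0,0.8,0,0,0,0],[0,0.8,0,0,0,0]]]'
python3 - <<'E'
from h import *
s=arm.get_state();e=s['eef_pos'];print(s['t'],e,s['force'])
for n,a,b in [('scene',143,116),('side',290,190)]:
    im=arm.grab_frame(n);cv2.imwrite(f'pics/q_{n}_full.png',im);cv2.imwrite(f'pics/q_{n}.png',cv2.resize(im[b:b+95,a:a+125],None,fx=6,fy=6,interpolation=cv2.INTER_CUBIC))
E
```

```text
t: 17.42
eef_pos: [0.5236, -0.0407, 0.3974]
ee_rot: [-3.141, 0.001, -1.812]
force: [0.2, -1.3, 1.3]
width: 0.0003
t: 18.18
eef_pos: [0.5236, 0.116, 0.3969]
ee_rot: [3.141, -0.0, -1.817]
force: [0.3, -0.4, -0.4]
width: 0.0006
18.175 [0.52357125 0.11598682 0.39688329] [ 0.2643917  -0.41453338 -0.3782175 ]
```

View pics/q_scene.png

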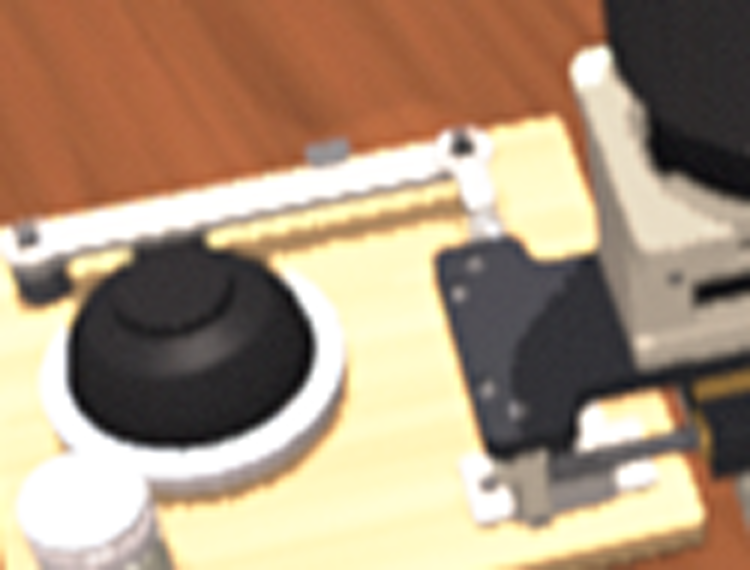

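View pics/q_side.png

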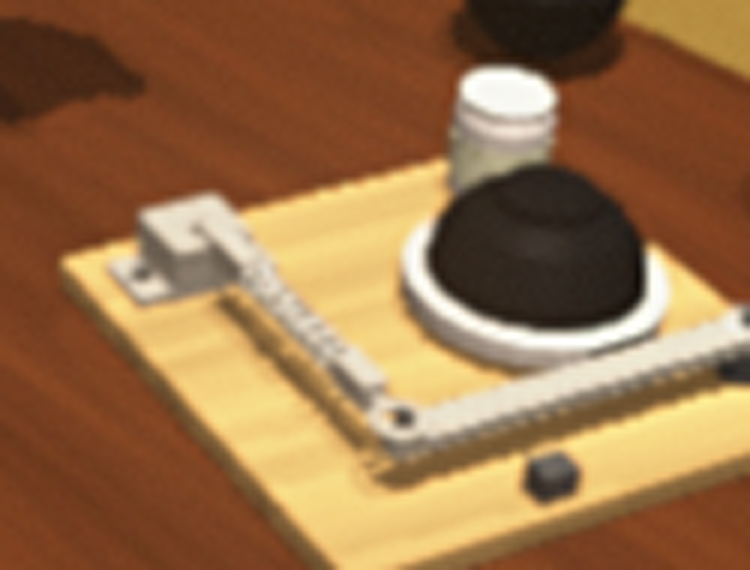

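View pics/q_scene_full.png

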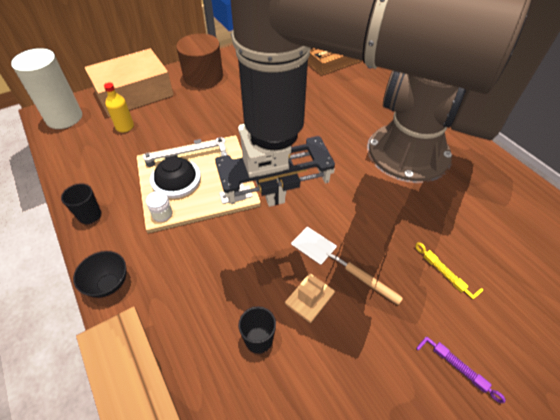

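The side view shows the spring level, its rod lying along the anchor face at (205,230) and its eye flat on the lever at (402,415). The lever stands off the outer stop and against the wheel. The cup, spatula and tin are where they started, and the arm is clear.

```bash
python3 -c "
from station import arm
print(arm.job_done(), arm.get_state()['t'])"
```

```text
the job is handed in; nothing more can be done
the job is handed in; nothing more can be done
```

The spring is fitted on the turning stand and holds the brake lever against the wheel. I handed the job in at about 18 s of the 58 s allowed.

I gripped the spring by its eye block and lowered the leg into the anchor hole first. Then I stretched the spring at about 10 N and dropped the eye over the post. I let the lever swing back to the wheel before releasing, then pressed both end blocks down with closed fingers.

**Last checks:**
- **Leg and eye:** both end blocks stopped the fingers at the same height, matching the fully-down height I expected to within 1 mm. The leg side took 24 N, slightly above the suggested 5–20 N. The eye side took 10.6 N.
- **Brake:** the pictures show the eye flat on the lever and the lever against the wheel.
- **Bystanders:** the cup, spatula and tin look unmoved in the final scene view.
- **Forces:** the eye briefly pressed on the lever with about 35 N while it was being lowered, and I eased that off straight away.

In the last scene picture the gripper hid the anchor block, so the final view of the leg comes from the side camera only. No check failed. The scene and side cameras differed by up to about 10 mm on the post and 5 mm on the hole. I settled the post with the wrist camera and the hole by comparing the leg tip with it in the scene picture.

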